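# Clear the banding wheel and turn the planter feet-up on it

### The job

The trough planter is next to have its feet waxed. First clear the bottle vase off the banding wheel: stand it gently upright on the round wooden bat in the free space beside the other pots. Then turn the planter upside down and set it gently on the middle of the wheel, flat on its rim with its feet up; leave the other pots, the wax pot and the brush where they are.

Things in the scene. Friction and masses are not known exactly. Their poses are not given: they have to be found in the camera images.
- wheel_top (a point): banding wheel: low cast stand with a round aluminium head, 200 mm in diameter, flat, that turns with a light drag about its vertical axis. The point is the middle of the head's top face, 85 mm above the bench. The stand is heavy and does not slide. The vase stands near the middle of it at the start.
- bat_top (a point): round plywood bat, 260 mm in diameter and 12 mm thick, lying on the bench; it does not slide. The point is the middle of its top face, 12 mm above the bench. The tea bowl and the dish stand on it, about one third of the bat is free.
- vase_center (a point): bottle vase of biscuit-fired clay, 105 mm high, about 0.22 kg: round belly 68 mm in diameter up to about 45 mm above its foot (foot 54 mm in diameter), straight neck 32 mm in diameter from 62 to 100 mm above the foot, lip 38 mm. The point is on its axis, half-way up (52.5 mm above the foot); z points up along its axis to the mouth.
- planter_center (a point): trough planter of biscuit-fired clay: open box 110 mm long (x), 60 wide (y), 70 high (z), about 0.38 kg, 6 mm walls, straight sides; four feet 8 mm high set in from the edges under it, two drain holes. It starts on its feet on the bench and also stands safely on a short end. The point is its centre, 35 mm from foot ends and from rim; z points from feet to rim, x along the length.
- teabowl: tea bowl, a clay cup without handle 72 mm across and 60 mm high, standing on the bat; leave it. Origin: centre of its foot.
- dish: small clay bowl 88 mm across and 36 mm high, standing on the bat; leave it. Origin: centre of its foot.
- waxpot: white jar with a steel lid, 68 mm across and 75 mm high, at the far side of the bench; leave it. Origin: centre of its underside.
- brush: flat brush lying on the far side of the bench; leave it.

How it is judged:
By the outcome, as a careful person would: the job done as asked, in the order asked, and still so for the second after the job is handed in, with the robot touching nothing.
It also fails if it takes over 72 s, if anything falls off the work surface, if the arm or the gripper's body presses on something with over 40 N, if the wrist force passes 120 N, or if a joint passes its speed limit or range.

### The arm

A 6-joint arm with a two-finger parallel gripper is mounted at the origin on the work surface. World frame = base frame: x ahead of the robot, y to its left, z up, the work surface at z = 0. Lengths are in mm, angles in rad, forces in N, time in s.
With the tool pointing down it reaches from about 400 to 925 mm from the base axis. Payload 12.5 kg.
Tool frame: the origin (TCP) lies at the very end of the fingers, on their centre line; the grasp point (between the pads) lies 19 mm behind it; z points along the fingers, x is the direction in which the jaws open and shut, and the axes are right-handed (so a half turn about z gives the same grasp; the last joint's range is limited). The gripper opens to 95 mm and grips with 3 to 60 N. Pads are 20 mm wide; open, the fingers measure 119 mm over their backs; the gripper's body (75 mm by 180 mm) begins 59 mm behind the grasp point.
Start: joints at [-1.226, 0.491, 1.559, -0, 1.092, -0.106], TCP at [272.329, -562.572, 189.461] pointing down, gripper open.
Joint ranges: [-3.1, 3.1], [-0.84, 2.19], [0.05, 2.79], [-1.13, 4.28], [0.06, 2.93], [-2.69, 2.69]. Speed limits (rad/s): [2.22, 2.22, 2.79, 3.14, 3.14, 3.14].

### API

Orientations are given as a 3x3 rotation matrix whose columns are the frame's x, y, z axes.
In Python, from bench import manip, effector, ik, observe, viewer, order gives the robot as it stands. Calls block until the motion is done:
- manip.move_to(position, orientation): joint-space move of the TCP to a pose.
- manip.move_straight(position, rot=None, max_speed=150): straight line of the TCP; rot=None keeps the orientation; max_speed is the mean speed in mm/s.
- manip.movej(angles): joint-space move.
- effector.move_gripper(opening, effort=None): opening from 0.0 (shut) to 1.0 (fully open); effort is the grip in N (None keeps the last); returns when the fingers have stopped.
- manip.dwell(seconds).
- ik(position, orientation): joint angles nearest the present ones, or None.
- observe(): the state.
- viewer.grab_frame(name): name is "scene" or "top" or "wrist"; returns (picture, depth): 420x560x3 uint8, red, green, blue; 420x560 float32, mm along the optical axis (not along the pixel's ray), 0 where there is no reading.
- viewer.camera_params(name): a dict with "fx", "fy", "cx", "cy" (pixels), "origin" and "orientation" of the camera in the world. Camera axes: x right, y down, z forward; pixel columns grow to the right and rows downward; lengths in mm; the calibration is good to about 2 mm. A picture is of the moment at which its call begins: read the wrist's pose just before it. camera_params takes no time and is no camera call; for the wrist camera it gives the pose at the moment of the call.
A pose or a line that the arm cannot do raises manip.IKError and nothing moves.
- order.close_job(): hands the job in, once; it reports no verdict.
The state is a dict: "time": time; "q": joint angles; "qd": joint speeds; "joint_efforts": joint torques, N m; "tool_pos": TCP position; "eef_rot": TCP orientation; "contact_force": force on the tool from outside, world axes, zero at the start; "ft_torque": the same for the moment, N m; "gripper_width": opening from 0.0 (shut) to 1.0 (fully open).
Only numpy, scipy, OpenCV 4.12 (cv2) and the standard library are available. Lean on these libraries where they do the work, as an engineer would, in place of code of your own. Each camera call takes 0.05 s, during which the arm holds its last target.

## Working session

There is one attempt and no reset: what is moved stays moved. The work goes in short steps, each a Python script; the robot and the scene stay as the last script left them, time stands still between calls to the robot, and variables do not carry over. Pictures are saved under pics/ and viewed, and the job is handed in when it is done.

```bash
ls; mkdir -p pics
python3 - <<'E'
from bench import viewer, observe
import cv2,numpy as np
for n in("scene","top","wrist"):
    c=viewer.camera_params(n);print(n,c)
    p,d=viewer.grab_frame(n)
    cv2.imwrite(f"pics/{n}0.png",p[:,:,::-1]);np.save(f"pics/{n}0.npy",d)
s=observe();print(s['time'],s['contact_force'],s['gripper_width'],s['eef_rot'])
E
```

```text
pics
scene {'fx': 403.0084000181655, 'fy': 403.0084000181655, 'cx': 279.1524274670255, 'cy': 210.33777935807552, 'origin': array([844.43785124, 573.89799627, 912.40793241]), 'orientation': array([[-0.88733595,  0.36767677, -0.27829606],
       [ 0.46100026,  0.72128153, -0.5169446 ],
       [ 0.01066129, -0.58699809, -0.80951812]])}
top {'fx': 410.76609166955524, 'fy': 410.76609166955524, 'cx': 280.77092104744986, 'cy': 203.45565397689293, 'origin': array([ 431.31704554,   40.06864581, 1048.51923809]), 'orientation': array([[ 0.01700782, -0.9881273 ,  0.15269306],
       [-0.99983298, -0.0157862 ,  0.00920933],
       [-0.00668955, -0.15282418, -0.98823075]])}
wrist {'fx': 317.40449643224446, 'fy': 317.40449643224446, 'cx': 277.9781082525876, 'cy': 213.74334927862844, 'origin': array([ 345.54293531, -527.17227797,  385.95723311]), 'orientation': array([[ 0.43677658, -0.86307043, -0.25364474],
       [-0.89956923, -0.41942708, -0.12188568],
       [-0.00118955,  0.28140781, -0.95958753]])}
0.15 [ 0.09898401 -0.15626926  1.0778357 ] 1.0010231664520188 [[ 4.35686492e-01 -9.00098444e-01 -2.67083298e-04]
 [-9.00098159e-01 -4.35686568e-01  7.19997824e-04]
 [-7.64433527e-04 -7.32921415e-05 -9.99999705e-01]]
```

View pics/top0.png

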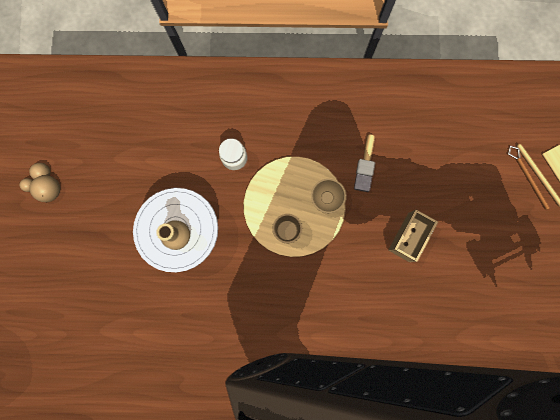

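View pics/scene0.png

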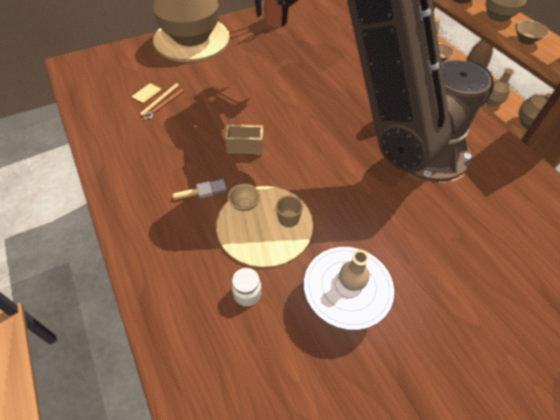

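View pics/wrist0.png

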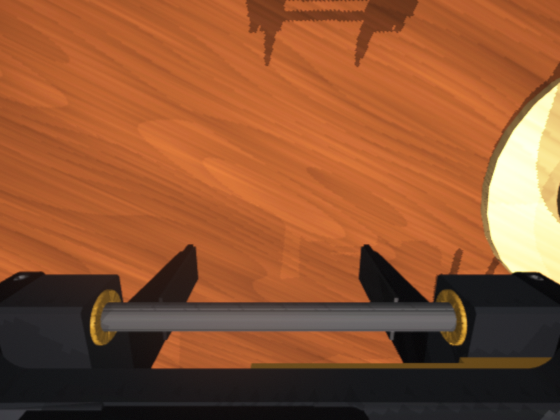

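The top view shows the wheel at about (176,230) with the vase's mouth at (165,232). The bat is at (294,206), with the tea bowl at (288,228) and the dish at (329,196), so its upper left is free. The planter is at (416,236), the wax pot at (232,153) and the brush at (366,163). The next step is to measure these from the depth image.

```bash
cat > h.py <<'E'
import numpy as np, cv2
from bench import viewer
def cloud(n,p=None,d=None,c=None):
    c=c or viewer.camera_params(n)
    v,u=np.mgrid[:420,:560]
    P=np.stack([(u-c['cx'])/c['fx']*d,(v-c['cy'])/c['fy']*d,d],-1)@c['orientation'].T+c['origin']
    P[d<=0]=np.nan
    return P
def circ(pts):
    # least squares circle
    A=np.c_[2*pts,np.ones(len(pts))];b=(pts**2).sum(1)
    s=np.linalg.lstsq(A,b,rcond=None)[0];return s[:2],np.sqrt(s[2]+s[0]**2+s[1]**2)
E
python3 - <<'E'
from h import *
d=np.load('pics/top0.npy');P=cloud('top',d=d);z=P[...,2]
print('bench z',np.nanmedian(z[300:340,100:200]))
def box(u0,u1,v0,v1,lo,hi):
    m=np.zeros(z.shape,bool);m[v0:v1,u0:u1]=True
    return m&(z>lo)&(z<hi)
def rep(n,m):
    cs,_=cv2.findContours(m.astype(np.uint8),cv2.RETR_EXTERNAL,cv2.CHAIN_APPROX_NONE)
    c=max(cs,key=cv2.contourArea)[:,0];q=P[c[:,1],c[:,0]]
    print(n,m.sum(),'z',np.median(z[m]),'circ',circ(q[:,:2]),'minrect',cv2.minAreaRect(q[:,:2].astype(np.float32)),'bb',cv2.boundingRect(c))
rep('wheel',box(125,225,180,280,75,95))
rep('bat',box(235,355,148,265,7,100))
rep('vase lip',box(140,200,200,260,178,200))
rep('vase belly',box(140,200,200,260,95,200))
rep('tea',box(265,315,205,250,60,90))
rep('dish',box(308,350,172,220,38,60))
rep('planter',box(385,445,200,270,60,80))
rep('wax',box(210,255,130,175,60,90))
rep('brush',box(345,385,125,200,4,60))
E
```

```text
bench z -0.8577319383894064
wheel 4829 z 84.38192972928653 circ (array([515.11672578, 297.71721096]), np.float64(98.55276857126259)) minrect ((515.0695190429688, 298.20526123046875), (198.722900390625, 197.02037048339844), 46.42534255981445) bb (133, 188, 85, 85)
bat 8167 z 12.478631947907616 circ (array([587.0502082,  17.0663097]), np.float64(127.84953374680627)) minrect ((586.8976440429688, 17.205154418945312), (256.0883483886719, 258.25689697265625), 0.8046139478683472) bb (243, 157, 103, 100)
vase lip 236 z 189.46340616543154 circ (array([500.2854733 , 291.64312879]), np.float64(16.946561171525072)) minrect ((499.8566589355469, 292.1786193847656), (34.03457260131836, 34.156288146972656), 3.072542905807495) bb (156, 224, 18, 17)
vase belly 758 z 136.47868627774648 circ (array([498.85792164, 286.25060658]), np.float64(29.329493083245374)) minrect ((499.1589050292969, 286.93707275390625), (58.17402648925781, 66.70079803466797), 72.39635467529297) bb (156, 221, 34, 29)
tea 227 z 70.69173302424838 circ (array([523.26123146,  33.91191587]), np.float64(34.26673714615295)) minrect ((523.
[... 364 characters left out ...]
 z 69.50626807167112 circ (array([ 511.61573987, -272.14592458]), np.float64(48.6035780367185)) minrect ((511.62249755859375, -273.0172424316406), (61.144474029541016, 110.79188537597656), 61.060699462890625) bb (393, 210, 45, 52)
wax 467 z 74.44372322124855 circ (array([712.15374163, 174.84489516]), np.float64(28.740861700819845)) minrect ((711.8492431640625, 174.66470336914062), (57.78322219848633, 56.83147048950195), 2.2492663860321045) bb (219, 139, 24, 24)
brush 756 z 18.141176043026576 circ (array([ 698.40507097, -166.41483164]), np.float64(49.8358457847706)) minrect ((702.51318359375, -169.90371704101562), (45.38254928588867, 149.714111328125), 79.93183898925781) bb (354, 135, 21, 57)
```

Run:
```python
import cv2
i=cv2.imread('pics/top0.png')[130:280,120:450];cv2.imwrite('pics/crop0.png',cv2.resize(i,None,fx=2.4,fy=2.4,interpolation=cv2.INTER_CUBIC))
```

```text
(no output)
```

View pics/crop0.png

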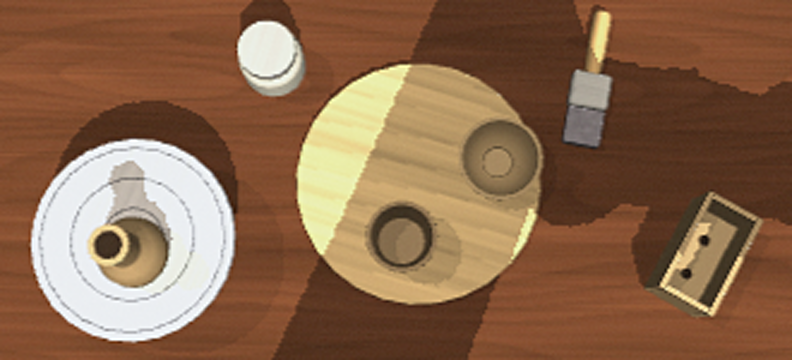

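Run:
```python
from h import *
from bench import manip,effector,observe
R=rot(120,0)
g=np.array([500,292,168.])   # neck 147..185
p=observe()['tool_pos']
manip.move_straight([p[0],p[1],262],max_speed=250)
manip.move_to(tcp([500,292,255],R),R)
print('above',observe()['time'])
manip.move_straight(tcp(g,R),max_speed=150)
effector.move_gripper(0.0,effort=12)
s=observe();print(s['time'],s['gripper_width']*95,s['contact_force'],s['tool_pos'])
p,d=viewer.grab_frame('wrist');cv2.imwrite('pics/w1.png',p[:,:,::-1])
```

```text
above 3.6917
5.4167 34.509228051668046 [-0.74332393  0.22081717 -0.16726162] [499.90177086 291.96859815 148.96117903]
```

View pics/w1.png

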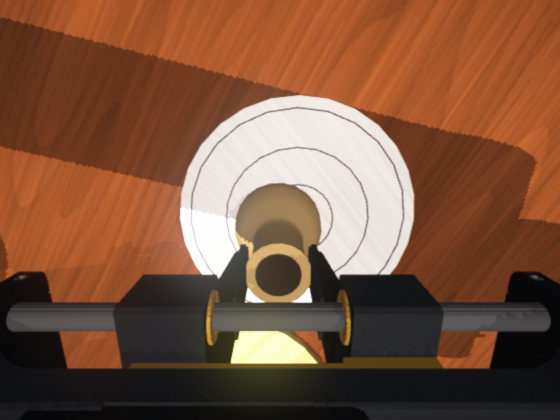

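The vase neck is gripped: the jaws read 34.5 mm, and the mouth sits between the fingers at about (278,272). Next I'll carry it to the bat.

```bash
cat >> h.py <<'E'
def lower(manip,observe,R,g,z_stop,step=1.0,df=2.0,speed=25):
    """lower grasp point in small steps until the vertical force rises by df"""
    f0=observe()['contact_force'][2];g=np.array(g,float)
    while g[2]>z_stop:
        g[2]-=step;manip.move_straight(tcp(g,R),max_speed=speed)
        f=observe()['contact_force'][2]
        if f-f0>df: break
    print('lowered to',g,'f',f0,f);return g
E
python3 - <<'E'
from h import *
from bench import manip,effector,observe
R=rot(120,0); p=[628,60]
manip.move_straight(tcp([500,292,235],R),max_speed=120)
s=observe();print('held',s['contact_force'],s['gripper_width']*95)
manip.move_to(tcp([*p,190],R),R)
manip.move_straight(tcp([*p,98],R),max_speed=120)
manip.dwell(0.2)
g=lower(manip,observe,R,[*p,98],92)
effector.move_gripper(0.62)
manip.move_straight(tcp([*p,200],R),max_speed=150)
s=observe();print(s['time'],s['contact_force'])
# planter grasp check
np.set_printoptions(precision=2,suppress=True)
manip.move_straight(tcp([*p,235],R),max_speed=250)
for az,ph,g in[(151,0,[524,-280,46]),(100,0,[511,-273,200]),(100,45,[511,-273,200]),(100,90,[511,-273,72]),(110,90,[511,-273,72]),(130,90,[511,-273,72])]:
    RR=rot(az,ph);q=ik(tcp(g,RR),RR);print(az,ph,q)
pic,d=viewer.grab_frame('top');cv2.imwrite('pics/top2.png',pic[:,:,::-1]);np.save('pics/top2.npy',d)
pic,d=viewer.grab_frame('scene');cv2.imwrite('pics/sc2.png',pic[:,:,::-1])
E
```

```text
held [ 0.16373127 -0.30596589 -2.39030674] 34.394213688798224
lowered to [628.  60.  95.] f -3.040196839367865 -0.17959158340337894
10.5917 [-0.74142763  0.08717045  0.09162025]
151 0 [-0.6   0.65  1.78 -0.    0.71 -1.67]
100 0 [-0.6   0.43  1.68 -0.    1.02 -0.78]
100 45 [-0.8   0.71  1.39  0.41  1.72 -1.06]
100 90 [-0.86  1.19  1.24  0.66  2.16 -1.16]
110 90 [-0.8   1.22  1.15  0.55  2.26 -1.2 ]
130 90 [-0.69  1.26  1.02  0.27  2.41 -1.37]
```

View pics/top2.png

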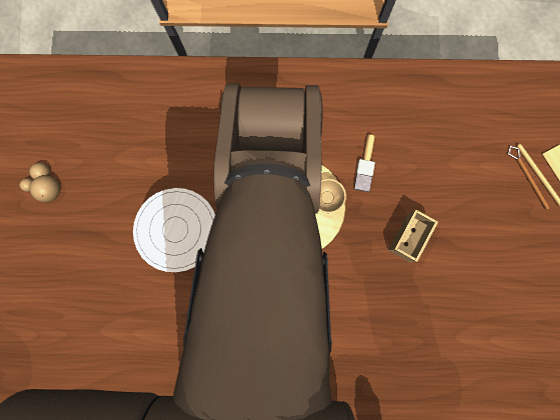

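View pics/sc2.png

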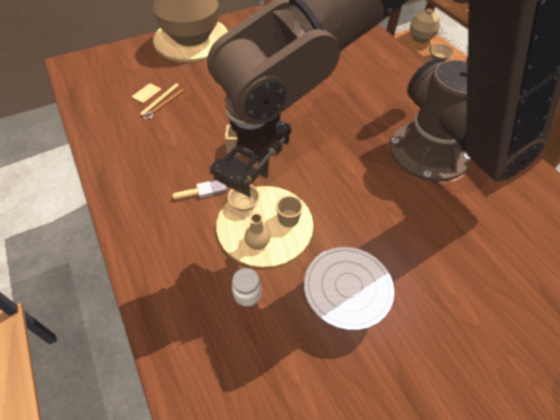

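The vase is standing upright on the bat at scene (257,233), clear of the bowls, and the wheel is empty. Next I'll check reach for the two-stage flip, with the planter standing on its short end between grips.

Run:
```python
from h import *
from bench import ik
np.set_printoptions(precision=2,suppress=True)
def t(n,g,az,ph):
    R=rot(az,ph);q=ik(tcp(g,R),R);print(n,az,ph,q)
t('pick',[501,-267,46],151,-20)
t('pickhi',[501,-267,220],151,-20)
for xy in([511,-273],[540,-300]):
  for az in(50,65,80):
    t('stand',[*xy,67],az,70);t('standhi',[*xy,200],az,70)
    t('B',[*xy,75],az,-25);t('Bhi',[*xy,260],az,-25)
for az in(-85,-95,-105):
    a=np.radians(az);p=[515-20*np.cos(a),298-20*np.sin(a)]
    t('wheel',[*p,132],az,65);t('wheelhi',[*p,260],az,65)
```

```text
pick 151 -20 [-0.63  0.57  2.09  0.29  0.14 -1.98]
pickhi 151 -20 [-0.63  0.28  1.93  0.07  0.59 -1.75]
stand 50 70 [-1.06  0.91  1.84  1.11  1.38 -1.2 ]
standhi 50 70 [-1.06  0.68  1.82  1.08  1.49 -0.98]
B 50 -25 [-0.41  0.67  1.73 -0.52  0.95  0.64]
Bhi 50 -25 [-0.41  0.45  1.55 -0.43  1.29  0.44]
stand 65 70 [-1.01  0.95  1.67  0.91  1.53 -1.13]
standhi 65 70 [-1.01  0.75  1.65  0.92  1.66 -0.96]
B 65 -25 [-0.4   0.64  1.8  -0.62  0.82  0.49]
Bhi 65 -25 [-0.4   0.41  1.63 -0.48  1.17  0.24]
stand 80 70 [-0.94  0.99  1.51  0.75  1.69 -1.12]
standhi 80 70 [-0.94  0.81  1.49  0.77  1.83 -0.98]
B 80 -25 [-0.41  0.61  1.88 -0.71  0.68  0.34]
Bhi 80 -25 [-0.41  0.36  1.7  -0.5   1.03  0.02]
stand 50 70 [-1.04  0.93  1.74  1.12  1.41 -1.12]
standhi 50 70 [-1.04  0.72  1.72  1.09  1.51 -0.92]
B 50 -25 [-0.43  0.71  1.63 -0.51  0.99  0.59]
Bhi 50 -25 [-0.43  0.51  1.46 -0.43  1.32  0.41]
stand 65 70 [-0.99  0.98  1.56  0.92  1.57 -1.07]
standhi 65 70 [-0.99  0.79  1.54  0.93  1.69 -0.9 ]
B 65 -25 [-0.42  0.67  1.71 -0.59  0.86  0.43]
Bhi 65 -25 [-0.42  0.46  1.54 -0.47  1.19  0.2 ]
stand 80 70 [-0.93  1.03  1.39  0.76  1.74 -1.06]
standhi 80 70 [-0.93  0.86  1.37  0.8   1.88 -0.93]
B 80 -25 [-0.43  0.64  1.79 -0.68  0.71  0.27]
Bhi 80 -25 [-0.43  0.42  1.62 -0.49  1.05 -0.02]
wheel -85 65 [ 0.77  0.92  1.37 -0.79  1.73 -2.2 ]
wheelhi -85 65 [ 0.77  0.78  1.3  -0.83  1.87 -2.36]
wheel -95 65 [ 0.73  0.96  1.26 -0.7   1.84 -2.17]
wheelhi -95 65 [ 0.73  0.82  1.2  -0.75  1.99 -2.31]
wheel -105 65 [ 0.68  1.    1.17 -0.61  1.95 -2.12]
wheelhi -105 65 [ 0.68  0.86  1.11 -0.67  2.11 -2.25]
```

Run:
```python
from h import *
from bench import manip,effector,observe
R=rot(151,-10); g=[501,-267,46]
effector.move_gripper(1.0)
manip.move_to(tcp([501,-267,150],R),R)
manip.move_straight(tcp(g,R),max_speed=130)
effector.move_gripper(0.0,effort=30)
s=observe();print(s['time'],s['gripper_width']*95,s['contact_force'],s['tool_pos']-tcp(g,R))
pic,d=viewer.grab_frame('wrist');cv2.imwrite('pics/w3.png',pic[:,:,::-1])
manip.move_straight(tcp([501,-267,90],R),max_speed=80)
s=observe();print(s['time'],s['gripper_width']*95,s['contact_force'],s['ft_torque'])
pic,d=viewer.grab_frame('scene');cv2.imwrite('pics/sc3.png',pic[:,:,::-1])
```

```text
14.75 59.819499113582665 [-0.16001139  0.85211872  2.82488107] [ 0.03169427 -0.04131406  0.10771357]
15.5 59.933330121203696 [-0.40730257  0.39336428 -4.46832957] [ 0.19356497  0.08593181 -0.01894294]
```

View pics/w3.png

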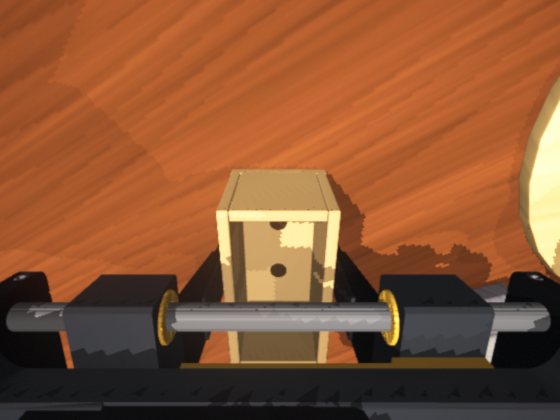

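View pics/sc3.png

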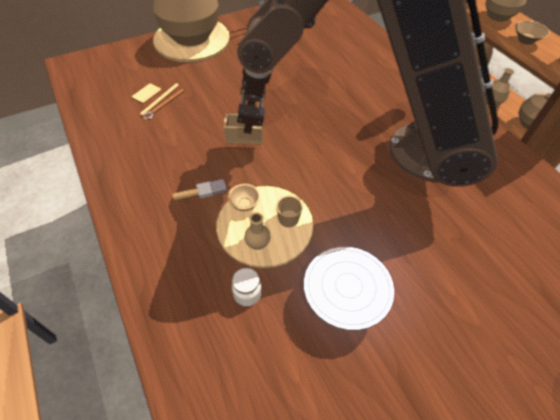

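The planter is gripped square across its width (59.9 mm), and the load reads 4.5 N. Now I'll stand it on its end.

Run:
```python
from h import *
from bench import manip,effector,observe
R=rot(151,-10);R2=rot(65,80);xy=[540,-300]
manip.move_straight(tcp([501,-267,190],R),max_speed=150)
manip.move_to(tcp([*xy,170],R2),R2)
manip.move_straight(tcp([*xy,76],R2),max_speed=100)
s=observe();print(s['time'],s['gripper_width']*95,s['contact_force'],s['ft_torque'])
pic,d=viewer.grab_frame('scene');cv2.imwrite('pics/sc4.png',pic[:,:,::-1])
pic,d=viewer.grab_frame('top');cv2.imwrite('pics/top4.png',pic[:,:,::-1])
```

```text
18.425 59.80144528115767 [ 0.57791665  0.55014866 -1.8119914 ] [-1.08570265  0.40557055  0.0618559 ]
```

View pics/sc4.png

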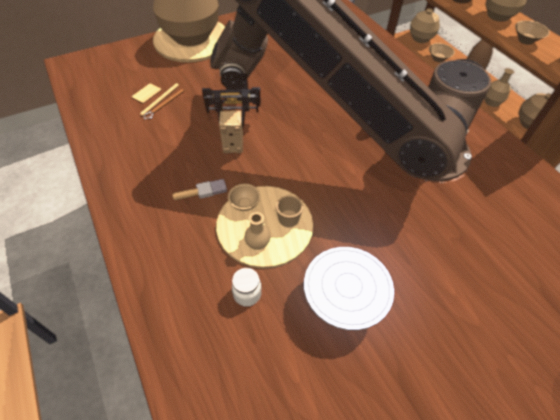

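View pics/top4.png

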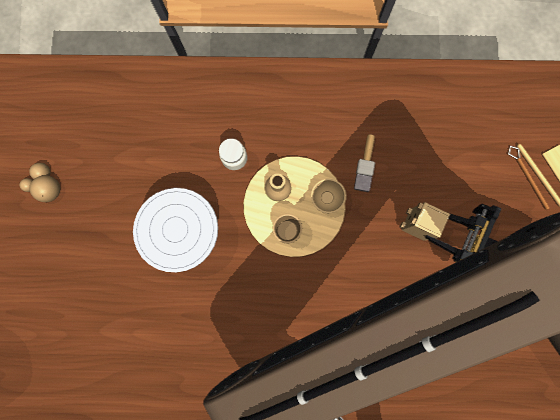

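Scene (232,130) shows the planter held on end, with its feet facing away from the gripper. Now I'll lower it, release it and re-measure.

Run:
```python
from h import *
from bench import manip,effector,observe
R2=rot(65,80);xy=[540,-300]
manip.dwell(0.2);print(observe()['contact_force'])
manip.move_straight(tcp([*xy,70],R2),max_speed=50);manip.dwell(.15)
g=lower(manip,observe,R2,[*xy,70],64)
effector.move_gripper(1.0)
manip.move_straight(tcp(g-110*R2[:,2],R2),max_speed=180)
s=observe();print(s['time'],s['contact_force'])
manip.move_straight(tcp(g-110*R2[:,2]+[0,0,130],R2),max_speed=250)
pic,d=viewer.grab_frame('top');cv2.imwrite('pics/top5.png',pic[:,:,::-1])
P=cloud('top',d=d);z=P[...,2]
m=np.zeros(z.shape,bool);m[180:290,370:480]=True;m&=(z>100)&(z<118)
cs,_=cv2.findContours(m.astype(np.uint8),cv2.RETR_EXTERNAL,cv2.CHAIN_APPROX_NONE)
c=max(cs,key=cv2.contourArea)[:,0];q=P[c[:,1],c[:,0]]
print(m.sum(),np.median(z[m]),cv2.minAreaRect(q[:,:2].astype(np.float32)),cv2.boundingRect(c))
pic,d=viewer.grab_frame('scene');cv2.imwrite('pics/sc5.png',pic[:,:,::-1])
```

```text
[-0.8828458  -0.30313131 -2.7934004 ]
lowered to [ 540. -300.   66.] f -3.12824914559645 4.586089239704867
21.6917 [ 0.48457932 -0.36070428  0.28488073]
795 109.8195421311907 ((545.347412109375, -290.36163330078125), (70.30562591552734, 61.15534591674805), 65.681884765625) (409, 203, 39, 35)
```

View pics/top5.png

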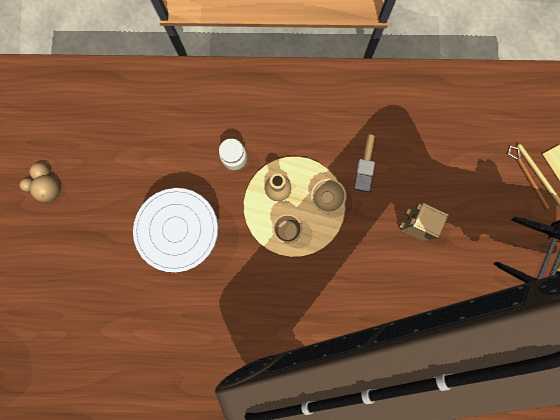

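View pics/sc5.png

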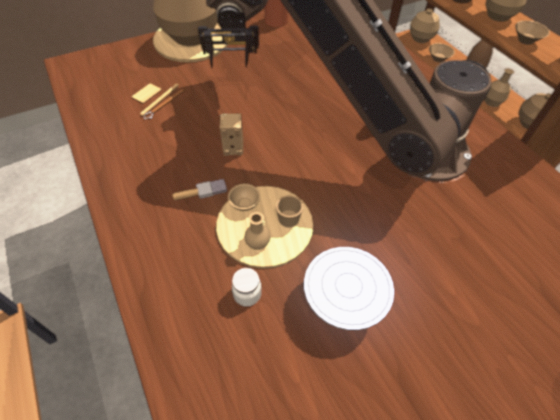

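The planter stands on end at (545.3, -290.4), top at z = 110 mm and yaw 65.7°, with no slip. Now the second grip from above, then over to the wheel.

Run:
```python
from h import *
from bench import manip,effector,observe
az=65.7;o=np.array([np.cos(np.radians(az)),np.sin(np.radians(az)),0])
R=rot(az,-20);g=np.array([545.3,-290.4,75])+12*o
p=observe()['tool_pos'];manip.move_straight(p+[0,0,60],max_speed=250)
manip.move_to(tcp(g+[0,0,160],R),R)
manip.move_straight(tcp(g+[0,0,60],R),max_speed=200)
manip.move_straight(tcp(g,R),max_speed=120)
effector.move_gripper(0.0,effort=30)
s=observe();print(s['time'],s['gripper_width']*95,s['contact_force'])
pic,d=viewer.grab_frame('wrist');cv2.imwrite('pics/w6.png',pic[:,:,::-1])
manip.move_straight(tcp(g+[0,0,40],R),max_speed=80);manip.dwell(.1)
s=observe();print(s['time'],s['gripper_width']*95,s['contact_force'],s['ft_torque'])
pic,d=viewer.grab_frame('scene');cv2.imwrite('pics/sc6.png',pic[:,:,::-1])
```

```text
26.0417 59.87611005091034 [-0.59649429  1.87454291  1.84140945]
26.8417 59.942279107356484 [-0.16798097  0.1908532  -3.21359202] [ 0.33235214 -0.30677795 -0.01059923]
```

View pics/w6.png

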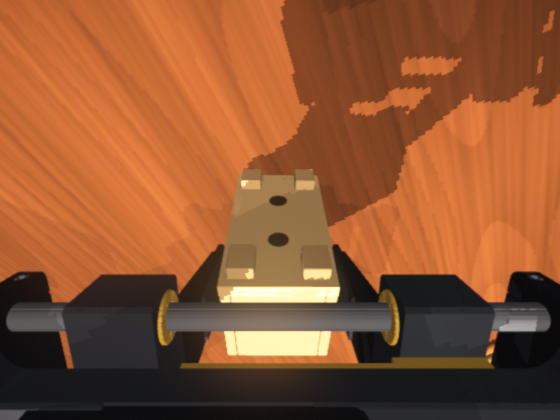

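View pics/sc6.png

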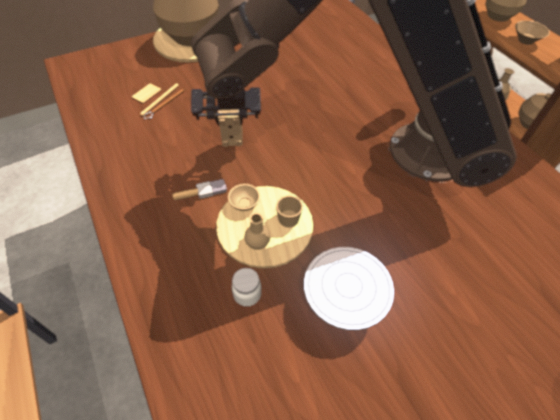

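The feet and drain holes face the camera, at wrist (280,220), and the grip is square. Next is the carry to above the wheel.

Run:
```python
from h import *
from bench import manip,effector,observe
az=65.7;o=np.array([np.cos(np.radians(az)),np.sin(np.radians(az)),0])
R=rot(az,-20);g=np.array([545.3,-290.4,75])+12*o
manip.move_straight(tcp(g+[0,0,215],R),max_speed=180)
az=-95;o=np.array([np.cos(np.radians(az)),np.sin(np.radians(az)),0])
R=rot(az,70);w=np.array([515,298,132])-20*o
manip.move_to(tcp(w+[0,0,150],R),R)
manip.move_straight(tcp(w+[0,0,20],R),max_speed=110);manip.dwell(.15)
s=observe();print(s['time'],s['gripper_width']*95,s['contact_force'],s['ft_torque'])
for n in('scene','top','wrist'):
    pic,d=viewer.grab_frame(n);cv2.imwrite(f'pics/{n}7.png',pic[:,:,::-1]);np.save(f'pics/{n}7.npy',d)
```

```text
31.7 59.681769222598525 [ 0.75672088  0.16297949 -4.23896415] [ 1.27040342 -0.08519885  0.01109431]
```

View pics/scene7.png

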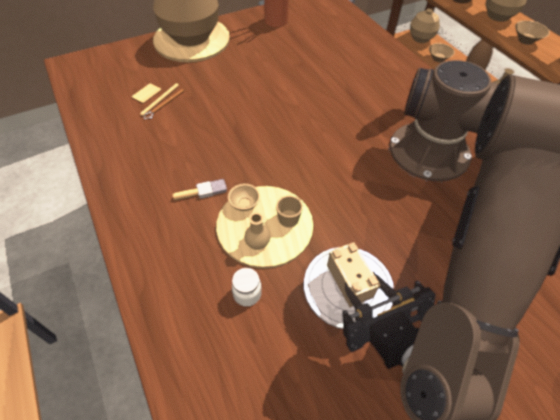

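View pics/top7.png

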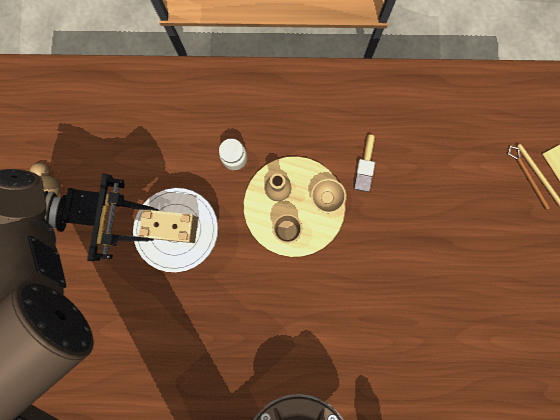

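View pics/wrist7.png

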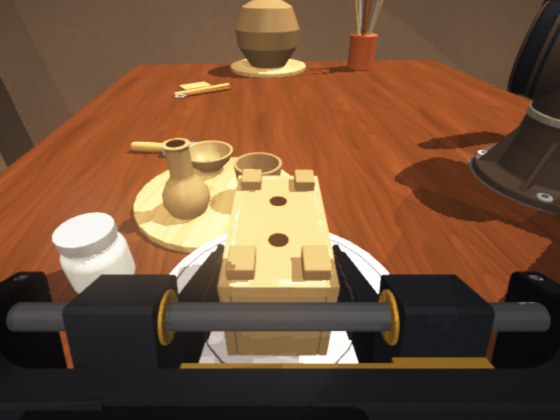

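The planter is now upside down over the wheel with its feet up, at top (168,226), and clear of everything. Before lowering I'll check its tilt and centring.

Run:
```python
from h import *
d=np.load('pics/top7.npy');P=cloud('top',d=d);z=P[...,2]
m=np.zeros(z.shape,bool);m[195:260,138:205]=True
for lo,hi,n in((155,171,'plate'),(171.5,182,'feet')):
    k=m&(z>lo)&(z<hi);q=P[k];c=q.mean(0)
    A=np.c_[q[:,:2]-c[:2],np.ones(len(q))];s=np.linalg.lstsq(A,q[:,2],rcond=None)[0]
    print(n,k.sum(),c,'tilt deg',np.degrees(s[:2]),cv2.minAreaRect(q[:,:2].astype(np.float32)))
```

```text
plate 1277 [516.00790382 297.16889152 166.4740378 ] tilt deg [0.71924071 0.46463482] ((519.90283203125, 299.7602844238281), (118.92090606689453, 73.89751434326172), 89.66392517089844)
feet 278 [519.74580288 310.53848544 174.64852564] tilt deg [ 1.40733691 -0.0591771 ] ((523.5961303710938, 298.82501220703125), (77.55683135986328, 109.88237762451172), 2.2997236251831055)
```

Run:
```python
from h import *
from bench import manip,effector,observe
az=-95;o=np.array([np.cos(np.radians(az)),np.sin(np.radians(az)),0])
R=rot(az,70);w=np.array([515,298,132])-20*o
manip.move_straight(tcp(w+[0,0,4],R),max_speed=40);manip.dwell(.2)
g=lower(manip,observe,R,w+[0,0,4],129,step=.7,df=1.8,speed=20)
manip.dwell(.1);s=observe();print(s['contact_force'],s['ft_torque'])
effector.move_gripper(0.75);effector.move_gripper(1.0)
manip.move_straight(tcp(g-130*R[:,2],R),max_speed=150)
s=observe();print(s['time'],s['contact_force'])
manip.move_straight(tcp(g-130*R[:,2]+[0,0,80],R),max_speed=250)
manip.dwell(.3)
for n in('scene','top','wrist'):
    pic,d=viewer.grab_frame(n);cv2.imwrite(f'pics/{n}8.png',pic[:,:,::-1]);np.save(f'pics/{n}8.npy',d)
    if n=='top':
        P=cloud('top',d=d);z=P[...,2]
        m=np.zeros(z.shape,bool);m[190:265,135:215]=True
        for lo,hi in((140,149.5),(151,165)):
            k=m&(z>lo)&(z<hi);q=P[k];c=q.mean(0)
            A=np.c_[q[:,:2]-c[:2],np.ones(len(q))];s=np.linalg.lstsq(A,q[:,2],rcond=None)[0]
            print(k.sum(),c,'tilt',np.degrees(s[:2]),cv2.minAreaRect(q[:,:2].astype(np.float32)))
print(observe()['time'])
```

```text
lowered to [516.74311485 317.92389396 131.8       ] f -2.3899836200792923 2.409664517601854
[0.73312312 0.10147904 3.72824143] [0.14455286 0.12794934 0.01460297]
36.3417 [ 0.69166848  0.93886956 -0.00394104]
1112 [516.09387756 296.37605651 146.24119584] tilt [-0.06366673  0.01324402] ((516.5404052734375, 297.6741943359375), (111.33724212646484, 60.045692443847656), 85.42190551757812)
224 [516.49181361 297.42032785 153.84853115] tilt [-0.21290999  0.32402947] ((516.4363403320312, 297.08807373046875), (101.2697525024414, 51.937164306640625), 85.58252716064453)
37.2583
```

View pics/scene8.png

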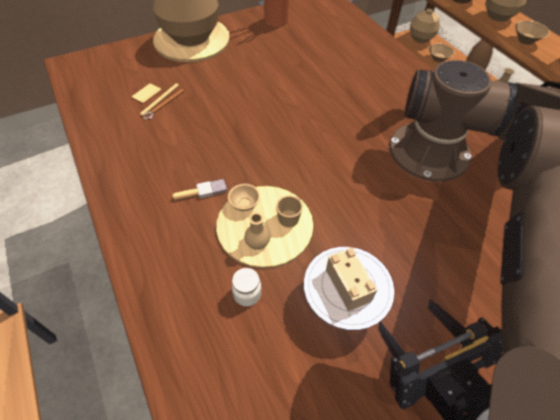

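View pics/top8.png

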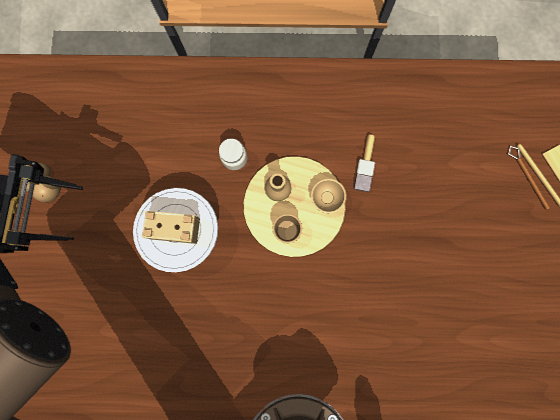

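View pics/wrist8.png

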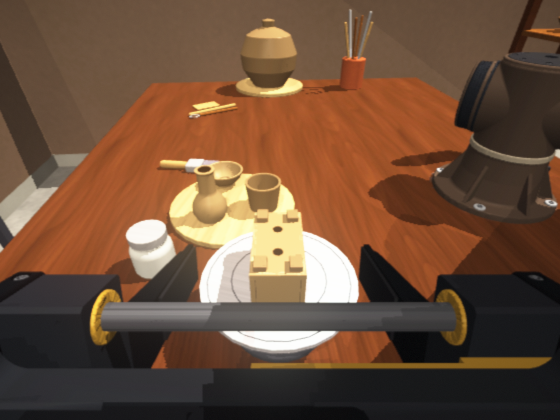

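The planter is flat on its rim with its feet up, at top (172,228). Its centre measures (516.5, 297.5) against a wheel centre of (515, 298), with no tilt to speak of. The vase, bowls, wax pot and brush are in place, and the gripper touches nothing. Handing in.

```bash
python3 -c "
from bench import order,observe
print(observe()['contact_force'],observe()['time']);order.close_job()"
```

```text
[0.78612117 0.24703726 0.06635412] 37.2583
the job is handed in; nothing more can be done
```

The job is done and handed in at 37.3 s of the 72 s allowed; no verdict was reported.

- **Vase:** I took it by the neck from the wheel and set it down upright on the free part of the bat. The last pictures show it still standing there, clear of both bowls.
- **Planter:** I flipped it in two grips, standing it on its short end on the bench in between. It now sits rim down with its feet up on the wheel, about 2 mm from the wheel's centre. Its underside is level to within 0.1° by the depth image.
- **Force and other items:** Readings at set-down rose by at most about 8 N, seen when the planter touched the bench on its end. By eye in the last pictures, the tea bowl, dish, wax pot and brush have not moved; I did not re-measure them. The gripper was clear and empty at hand-in.

None of the last checks failed. While the planter was still held over the wheel, the depth fit gave up to about 1.4° of tilt, but this was gone once it was set down.

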